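Stow the dip rod and hold the battery-service carrier level

ROBOT

A 6-joint arm with a two-finger parallel gripper is mounted at the origin on the work surface. World frame = base frame: x ahead of the robot, y to its left, z up, the work surface at z = 0. Lengths are in mm, angles in degrees, forces in N, time in s.
With the tool pointing down it reaches from about 350 to 850 mm from the base axis. Payload 8.1 kg.
Tool frame: the origin (TCP) lies between the finger pads, 19 mm behind the fingertips; this is the grasp point; z points along the fingers, y is the line along which they close (so a half turn about z gives the same grasp; the last joint's range is limited). The gripper opens to 85 mm and grips with 20 to 120 N. Pads are 22 mm wide; open, the fingers measure 114 mm over their backs; the gripper's body (76 mm by 85 mm) begins 54 mm behind the grasp point. The pads swing forward as they close: fully open they stand 13 mm farther back than shut.
Start: joints at [67.586, 7.471, 85.268, -0, 87.261, -4.893], TCP at [180.612, 572.175, 249.992] pointing down, gripper open.
Joint ranges: [-169.43, 169.43], [-51.17, 129.36], [1.28, 143.12], [-76.62, 256.62], [0, 156.53], [-152.29, 152.29]. Speed limits (degrees/s): [136.94, 136.94, 159.86, 180, 180, 180].

INTERFACE

Orientations are given as [roll, pitch, yaw] about the fixed x, y, z axes, in that order (R = Rz(yaw) Ry(pitch) Rx(roll)).
In Python, from bench import r gives the robot as it stands.
- The arm moves only by the tool apply_moves, never from a script. Its argument "steps" is a list of rows, each a list of 7 numbers: the opening, from -1 (shut) to 1 (fully open), then the shift along the tool's x, y, z in mm, then the turn, a rotation vector about the tool's x, y, z in units of 5 degrees (1.0 is 5 degrees). A call has exactly 8 rows; each row shifts and turns the commanded pose from where the row before left it, along the tool's axes as they then stand; what a row does not reach is not made up. A row lasts 1/10 s, in which the tool goes at most 50 mm and 8.59 degrees, less where a joint would pass 70% of its speed; a pose out of reach is approached as far as the arm can. A call is refused whole if a number of a shift passes 50 or a number of a turn 1, either way. A call with a gripper value outside its range is refused whole. The fingers move at their own pace and stop on an object; "squeeze" is the grip in N (left out, the last holds). Time passes only in rows, so rows that do not move let the fingers close, or fill a call up. It gives the time, the measured TCP pose, the force, the opening and the grip force at its end, in the units of the state.
- r.sense(): the state, without advancing time (a new reading comes with each control period).
- r.snapshot(name): name is "side" or "top" or "wrist"; returns a dict with "color" (400x640x3 uint8, blue, green, red), "depth" (400x640 float32, mm along the optical axis (not along the pixel's ray), 0 where there is no reading), "mtx" (3x3 intrinsics, pixels), "T" (4x4, takes a point from camera to world coordinates); the wrist camera has in their place "hand_eye" (4x4, takes a point from camera to tool coordinates, whose origin is the TCP and whose axes are the flange's). Camera axes: x right, y down, z forward; pixel columns grow to the right and rows downward; lengths in mm; the calibration is good to about 2 mm. A picture is of the moment at which its call begins: read the wrist's pose just before it.
- r.hand_in(): hands the job in; it is judged then, once.
The state is a dict: "time": time; "joint_pos": joint angles; "qd": joint speeds; "joint_efforts": joint torques, N m; "tool_pos": TCP position; "tcp_rot": TCP orientation; "ft_force": force on the tool from outside, world axes, zero at the start; "wrist_torque": the same for the moment, N m; "finger_gap": finger opening in mm; "grip_force": force on a finger pad.
Only numpy, scipy, OpenCV 4.12 (cv2) and the standard library are available. Lean on these libraries where they do the work, as an engineer would, in place of code of your own. Each camera call takes 0.05 s, during which the arm holds its last target. There are 200 camera calls.

TASK

Take the red-gripped dip rod out of its grey stand and push it down the narrow white vial of the blue carrier, while the carrier stands on the bench, until its tip is at the bottom; lower it in, do not let it drop. Then take the carrier by the middle of its black handle, lift it straight up about 10 cm clear of the bench so that the bench under it can be wiped, and finish while still holding it there, steady and level, without tipping it, with the rod in the vial and the lead terminal in its tray. Leave the ratchet, the spreader, the yellow cover and the other terminal where they lie.

Things in the scene. Friction and masses are not known exactly. Their poses are not given: they have to be found in the camera images.
- carrier: Loose blue carrier, 0.32 kg: tray 100 (x) by 220 (y) mm, rim 24 mm high, walls and floor 5 mm, two low walls make three compartments along y. Arched handle over its middle, white vial at its +y end, a lead terminal loose in the -y compartment. Origin: centre of the underside, z up. It balances within about 10 mm of the handle's middle.
- handle (a point): Middle of the carrier's black handle bar, 90 mm above the carrier's underside. The bar lies along the carrier's y: 102 mm long, 16 mm wide (x), 20 mm tall, on two posts 14 by 12 mm centred 45 mm either side of its middle; free space beside and under it. Grip across its width from above.
- vial_mouth (a point): Centre of the vial's open mouth, 75 mm above the carrier's underside and 85 mm from its middle towards +y. White vial fixed to the carrier: outside 21 mm, bore 13 mm in diameter, its top 8 mm flaring outwards to 28 mm outside and about 20 mm inside.
- vial_floor (a point): Centre of the vial's inner floor, 65 mm below its mouth on the same axis, 10 mm above the carrier's underside.
- rod: Loose dip rod, 134 mm long, 30 g, starting upright in the stand: a white shaft 8 mm in diameter and 100 mm long, then a red round grip 16 mm in diameter and 34 mm long (100 to 134 mm above the tip). Origin at the centre of the lower tip, z along the rod to the grip.
- rod_tip (a point): Lower tip of the rod, the same point as its origin.
- stand: Grey block 70 x 70 x 45 mm, fixed to the bench; in the middle of its top an upright hole 10 mm in diameter and 35 mm deep in which the rod starts. Origin: centre of the underside.
- terminal_loaded: Corroded lead battery terminal lying loose in the carrier's -y compartment: a ring 38 mm in diameter and 18 mm high with two ears towards its +x, 55 mm long over all, about 70 g. Origin: centre of the ring's underside.
- terminal_spare: A like lead terminal lying on the bench, a bystander. Origin: centre of the ring's underside.
- ratchet: Chrome ratchet lying on the bench, a bystander: 202 mm along its x, up to 34 mm wide and 32 mm high, head at +x. Origin: on the underside, near the middle.
- spreader: Blue plastic terminal spreader (pliers-like), a bystander: about 155 mm along its x, 50 mm wide, 18 mm high, lying on the bench. Origin: on the underside, near the middle.
- post_cover: Yellow rubber post cover, a bystander: 36 mm in diameter, 28 mm high, standing on the bench. Origin: centre of the underside.
Things that resemble listed ones, but are neither listed nor needed, are in the scene too. Of the things that look like the rod, the smaller one is meant. Several things have the shape of the carrier; the one meant has the colours described above.

How it is judged (in metres and radians):
On the way, in this order (a step that is already met when the one before it is completed fails the run):
1. the rod is at the bottom of the vial while the carrier stands on the bench (distance between rod_tip and vial_floor below 0.012 m and angle between the z axis of rod and the z axis of carrier, either way round below 0.17 rad and height (world z) of carrier below 0.012 m), for 0.2 s.
2. the carrier is held by its handle, lifted clear of the bench and level (height (world z) of carrier between 0.06 and 0.16 m and angle between carrier's own z axis and vertical below 0.14 rad and contact force between the fingers and carrier above 1 N and distance between the grasp point and handle below 0.055 m), for 0.5 s.
At the end, for the whole second after the job is handed in: Held by the handle (TCP within 55 mm of its middle, over 1 N); underside 60-160 mm up, tilt < 0.14 rad, < 30 mm/s, < 0.2 rad/s, off the stand; rod tip within 12 mm of the vial floor, within 0.17 rad of the carrier's upright, not touched; lead terminal in its compartment (all of step 2 and distance between rod_tip and vial_floor below 0.012 m and angle between the z axis of rod and the z axis of carrier, either way round below 0.17 rad and z of terminal_loaded in the frame of carrier between -0.005 and 0.025 m and y of terminal_loaded in the frame of carrier between -0.11 and -0.03 m and linear speed of carrier below 0.03 m/s and angular speed of carrier below 0.2 rad/s and contact force between carrier and stand below 0.1 N and contact force between the fingers and rod below 0.1 N); the arm keeps its last pose, push and grip.
It fails at once if the ratchet, spreader, yellow cover or other terminal was moved more than 30 mm (distance of any of ratchet, spreader, post_cover, terminal_spare from where it was at the start of the episode above 0.03 m).
It fails at once if the carrier was tipped by more than 0.3 rad (angle between carrier's own z axis and vertical above 0.3 rad).
It fails at once if the rod was let fall (over 0.7 m/s with no finger on it) (linear speed of rod above 0.7 m/s and contact force between the fingers and rod below 0.05 N).
It also fails if it takes over 64 s, if anything falls off the work surface, if the arm or the gripper's body presses on something with over 40 N, if the wrist force passes 120 N, or if a joint passes its speed limit or range.

## Working session

There is one attempt and no reset: what is moved stays moved. The work goes in short steps, Python scripts to look and compute and a tool call to move; the robot and the scene stay as the last step left them, time stands still between calls to the robot, and variables do not carry over. Pictures are saved under pics/ and viewed, at most 10 in all, crops included, and the job is handed in when it is done.

Besides the shell and the picture viewer there is one more tool, called after "Request:" by a JSON object that holds its "method" and its "body", one argument or row to a line. apply_moves: Moves the arm, as the interface text tells. Its arguments: {"type":"object","properties":{"steps":{"type":"array"},"squeeze":{"type":"number"}},"required":["steps"]}

```bash
mkdir -p pics
python3 - <<'E'
from bench import r
import cv2,numpy as np,pickle
s=r.sense();print(s)
for n in("top","side"):
    d=r.snapshot(n);pickle.dump(d,open(n+".pkl","wb"));cv2.imwrite(f"pics/{n}0.png",d["color"]);print(n,d["mtx"],d["T"])
E
```

```text
{'time': 0.0, 'joint_pos': array([ 6.75873762e+01,  7.51662666e+00,  8.53304556e+01, -5.30858524e-04,
        8.72624942e+01, -4.89380621e+00]), 'qd': array([-0.07387112, -0.14174738,  0.0703574 ,  0.07071949, -0.10407977,
        0.00456655]), 'joint_efforts': array([-3.70268936e-04, -5.69402575e+01, -5.00543869e+01, -1.00783095e-04,
        1.43653736e-02,  5.11956489e-05]), 'tool_pos': array([180.39738982, 571.68151681, 248.91730929]), 'tcp_rot': array([-1.79890778e+02, -8.81960547e-03,  1.62481200e+02]), 'ft_force': array([0.50135319, 0.95553115, 0.24219395]), 'wrist_torque': array([-0.00210074,  0.01593336, -0.00702083]), 'grip_force': 0.0, 'finger_gap': 85.26134213913522}
top [[483.73669026   0.         315.43153049]
 [  0.         483.73669026 200.97338807]
 [  0.           0.           1.        ]] [[ 4.59510368e-04 -9.87314167e-01  1.58778225e-01  3.43760914e+02]
 [-9.99991871e-01  1.82361425e-04  4.02797456e-03 -1.05476691e+01]
 [-4.00583137e-03 -1.58778785e-01 -9.87306057e-01  1.48222076e+03]
 [ 0.00000000e+00  0.00000000e+00  0.00000000e+00  1.00000000e+00]]
side [[386.11039925   0.         322.77052807]
 [  0.         386.11039925 200.02835305]
 [  0.           0.           1.        ]] [[ 6.84602595e-01 -4.33419541e-01  5.86060397e-01  5.69935040e+01]
 [-7.28915368e-01 -4.05642669e-01  5.51485640e-01 -5.11465271e+02]
 [-1.29354895e-03 -8.04736930e-01 -5.93630188e-01  6.00694792e+02]
 [ 0.00000000e+00  0.00000000e+00  0.00000000e+00  1.00000000e+00]]
```

View pics/top0.png

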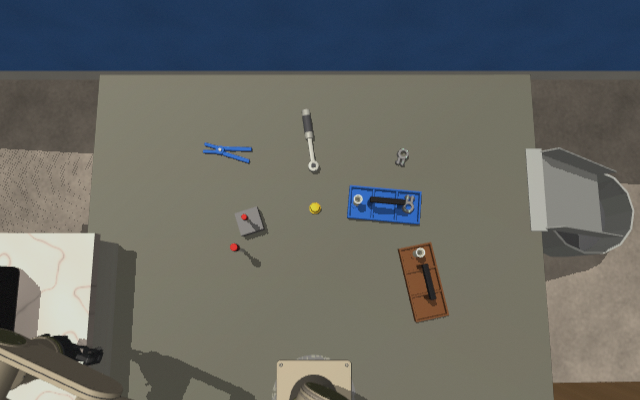

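View pics/side0.png

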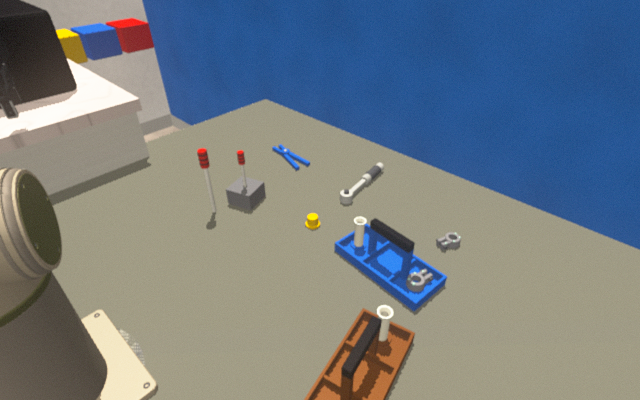

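The top view shows the blue carrier around (384,205), with its vial at (358,199) and its handle at (387,202). The small rod's grip is at (244,217), in the stand at (250,222), and the larger lookalike rod is at (234,247). The side view shows the vial mouth at (360,221), the handle at (391,235) and the small rod's grip at (241,158).

```bash
cat > h.py <<'E'
import numpy as np,cv2,pickle
def ray(d,uv):
    v=np.linalg.inv(d["mtx"])@np.array([uv[0],uv[1],1.]);return d["T"][:3,3],d["T"][:3,:3]@v
def plane(d,uv,z):
    o,v=ray(d,uv);return o+v*(z-o[2])/v[2]
def tri(d1,u1,d2,u2):
    o1,a=ray(d1,u1);o2,b=ray(d2,u2)
    t=np.linalg.lstsq(np.c_[a,-b],o2-o1,rcond=None)[0];p,q=o1+a*t[0],o2+b*t[1];return (p+q)/2,np.linalg.norm(p-q)
def cloud(d,m):
    v,u=np.nonzero(m&(d["depth"]>0));z=d["depth"][v,u]
    P=np.linalg.inv(d["mtx"])@np.stack([u*z,v*z,z]);return (d["T"][:3,:3]@P).T+d["T"][:3,3]
def blobs(m,amin=8):
    n,l,s,c=cv2.connectedComponentsWithStats(m.astype(np.uint8));return [(i,s[i].tolist(),c[i].round(1).tolist()) for i in range(1,n) if s[i][4]>=amin],l
def bgr(d): return d["color"].astype(int).transpose(2,0,1)
E
python3 - <<'E'
from h import *
T,S=[pickle.load(open(n+".pkl","rb")) for n in("top","side")]
for n,d in(("top",T),("side",S)):
    b,g,r=bgr(d); 
    for nm,m in (("red",(r>120)&(g<50)&(b<50)),("white",(np.minimum(np.minimum(b,g),r)>170)),("black",(np.maximum(np.maximum(b,g),r)<40)),("blue",(b>120)&(r<60))):
        bl,l=blobs(m,12)
        for i,s,c in bl:
            if not(190<c[0]<460 and 100<c[1]<330):continue
            P=cloud(d,l==i); print(n,nm,s,c,"z",np.percentile(P[:,2],[5,50,95]).round(),"xy",P[:,:2].mean(0).round(1), "rect",[np.round(k,1) for k in cv2.minAreaRect(P[:,:2].astype(np.float32))] if len(P)>5 else"")
    m=cloud(d,np.ones((400,640),bool));q=m[(abs(m[:,2]-45)<4)&(abs(m[:,0]-370)<90)&(abs(m[:,1]-140)<90)]
    if len(q): print("stand top",q.mean(0).round(1),cv2.minAreaRect(q[:,:2].astype(np.float32)))
E
```

```text
top white [308, 139, 10, 31, 106] [311.4, 155.4] z [14. 20. 30.] xy [722.3   8.2] rect [array([726.7,   4.6]), array([100.9,  25. ]), np.float64(2.4)]
top white [354, 195, 9, 9, 27] [358.0, 198.8] z [56. 74. 77.] xy [ 577.1 -130.6] rect [array([ 577.7, -129.9]), array([21.3, 23.9]), np.float64(2.5)]
top black [370, 198, 35, 7, 81] [390.9, 201.3] z [ 84.  97. 103.] xy [ 565.7 -223.7] rect [array([ 567.4, -212.6]), array([99.2, 12. ]), np.float64(86.2)]
top black [421, 265, 14, 35, 128] [427.8, 281.7] z [ 79.  98. 103.] xy [ 335.9 -322.5] rect [array([ 336.6, -323.9]), array([97. , 14.7]), np.float64(11.8)]
top blue [205, 143, 13, 7, 30] [210.8, 145.7] z [ 4.  9. 16.] xy [756.7 324.6] rect [array([757.2, 323.9]), array([43.3, 10.2]), np.float64(66.4)]
top blue [204, 147, 47, 16, 187] [231.3, 152.4] z [ 2. 10. 18.] xy [734.8 259.2] rect [array([742.8, 271.3]), array([143.4,  44.8]), np.float64(76.7)]
top blue [347, 186, 74, 38, 1279] [381.4, 205.6] z [-0.  6. 26.] xy [ 566.  -207.1] rect [array([ 568.5, -213.7]), array([219.9,  98.2]), np.float64(84.8)]
top blue [374, 203, 23, 7, 103] [
[... 2056 characters left out ...]
8] z [19. 21. 23.] xy [ 586.1 -299.8] rect [array([ 584.8, -299.4]), array([ 4.4, 17.4]), np.float64(82.2)]
side white [377, 305, 17, 14, 162] [384.8, 311.2] z [-1. 73. 75.] xy [ 430.2 -303.9] rect [array([ 448.3, -295.3]), array([88.9, 30.7]), np.float64(31.1)]
side blue [273, 145, 36, 25, 210] [290.3, 156.9] z [ 5. 10. 14.] xy [734.1 262. ] rect [array([739.9, 267.8]), array([144. ,  47.4]), np.float64(76.9)]
side blue [336, 225, 110, 85, 3547] [389.0, 266.4] z [ 3. 10. 50.] xy [ 561.  -223.4] rect [array([ 567.5, -216.3]), array([219.2, 103.7]), np.float64(85.0)]
stand top [427.7 212.2  44.6] ((428.4951171875, 212.65957641601562), (12.55225944519043, 4.929253101348877), 6.643677711486816)
```

```bash
cat > plan.py <<'E'
import numpy as np
from scipy.spatial.transform import Rotation as Ro
def plan(s,xyz,yaw,n,grip,dec=1):
    R=Ro.from_euler("xyz",s["tcp_rot"],degrees=True);G=Ro.from_euler("xyz",[180,0,yaw],degrees=True)
    rv=(R.inv()*G).as_rotvec(degrees=True)/n
    u=np.round(rv/5,3);d=(np.array(xyz)-s["tool_pos"])/n;rows=[]
    for i in range(n):
        rows.append([grip]+np.round(R.inv().apply(d),dec).tolist()+u.tolist());R=R*Ro.from_rotvec(u*5,degrees=True)
    print("max",np.abs(np.array(rows)).max(0))
    for k in range(0,n,8):print(str(rows[k:k+8]).replace(" ",""))
E
python3 - <<'E'
from bench import r
from plan import *
plan(r.sense(),[500,185,290],85,16,0.3,0)
E
```

```text
max [3.00e-01 3.10e+01 2.00e+01 3.00e+00 1.00e-03 1.00e-03 9.68e-01]
[[0.3,-26.0,-17.0,-3.0,-0.001,0.001,0.968],[0.3,-28.0,-15.0,-3.0,-0.001,0.001,0.968],[0.3,-29.0,-12.0,-3.0,-0.001,0.001,0.968],[0.3,-30.0,-10.0,-3.0,-0.001,0.001,0.968],[0.3,-30.0,-7.0,-3.0,-0.001,0.001,0.968],[0.3,-31.0,-5.0,-3.0,-0.001,0.001,0.968],[0.3,-31.0,-2.0,-3.0,-0.001,0.001,0.968],[0.3,-31.0,1.0,-3.0,-0.001,0.001,0.968]]
[[0.3,-31.0,3.0,-3.0,-0.001,0.001,0.968],[0.3,-31.0,6.0,-3.0,-0.001,0.001,0.968],[0.3,-30.0,8.0,-3.0,-0.001,0.001,0.968],[0.3,-29.0,11.0,-3.0,-0.001,0.001,0.968],[0.3,-28.0,13.0,-3.0,-0.001,0.001,0.968],[0.3,-27.0,16.0,-3.0,-0.001,0.001,0.968],[0.3,-26.0,18.0,-3.0,-0.001,0.001,0.968],[0.3,-24.0,20.0,-3.0,-0.001,0.001,0.968]]
```

Request:
{"method": "apply_moves", "body": {
  "steps": [
    [0.3,-26,-17,-3,0,0,0.97],
    [0.3,-28,-15,-3,0,0,0.97],
    [0.3,-29,-12,-3,0,0,0.97],
    [0.3,-30,-10,-3,0,0,0.97],
    [0.3,-30,-7,-3,0,0,0.97],
    [0.3,-31,-5,-3,0,0,0.97],
    [0.3,-31,-2,-3,0,0,0.97],
    [0.3,-31,1,-3,0,0,0.97]
  ]
}}

```text
time: 0.9
tool_pos: [340.8, 378.5, 273.7]
tcp_rot: [-180.0, 0.0, 123.5]
ft_force: [0.0, 1.1, -0.1]
finger_gap: 55.4
grip_force: 0.0
```

Request:
{"method": "apply_moves", "body": {
  "steps": [
    [0.3,-31,3,-3,0,0,0.97],
    [0.3,-31,6,-3,0,0,0.97],
    [0.3,-30,8,-3,0,0,0.97],
    [0.3,-29,11,-3,0,0,0.97],
    [0.3,-28,13,-3,0,0,0.97],
    [0.3,-27,16,-3,0,0,0.97],
    [0.3,-26,18,-3,0,0,0.97],
    [0.3,-24,20,-3,0,0,0.97]
  ]
}}

```text
time: 1.7
tool_pos: [499.7, 185.7, 297.6]
tcp_rot: [-180.0, 0.0, 84.7]
ft_force: [-0.2, -0.6, 0.1]
finger_gap: 55.6
grip_force: 0.0
```

```bash
cat > w.py <<'E'
from bench import r
from h import *
from plan import *
def wrist(name=None):
    s=r.sense();d=r.snapshot("wrist");M=np.eye(4);M[:3,:3]=Ro.from_euler("xyz",s["tcp_rot"],degrees=True).as_matrix();M[:3,3]=s["tool_pos"]
    d["T"]=M@d["hand_eye"]
    if name: cv2.imwrite(f"pics/{name}.png",d["color"]);pickle.dump(d,open(name+".pkl","wb"))
    return s,d
def proj(d,P):
    T=np.linalg.inv(d["T"]);p=T[:3,:3]@np.array(P,float)+T[:3,3];return (d["mtx"]@p/p[2])[:2].round(1)
E
python3 - <<'E'
from w import *
s,d=wrist("w1");print(s["tool_pos"],s["tcp_rot"],d["hand_eye"].round(3),d["mtx"])
print(proj(d,[514,190,144]),proj(d,[426,210,176]))
b,g,r_=bgr(d);bl,l=blobs((r_>100)&(g<60)&(b<60),30)
for i,st,c in bl:
    P=cloud(d,l==i);print(st,c,np.percentile(P,[5,50,95],axis=0).round(1).tolist())
E
```

```text
[499.74118676 185.70376004 297.63640983] [-1.79956700e+02  1.35610519e-02  8.46818103e+01] [[-0.00000e+00 -9.49000e-01 -3.16000e-01  8.11390e+01]
 [ 1.00000e+00  0.00000e+00 -0.00000e+00 -8.60000e-02]
 [ 0.00000e+00 -3.16000e-01  9.49000e-01 -1.25282e+02]
 [ 0.00000e+00  0.00000e+00  0.00000e+00  1.00000e+00]] [[327.26475566   0.         321.17528448]
 [  0.         327.26475566 198.09711162]
 [  0.           0.           1.        ]]
[337.1 179.4] [224.2 175.5]
[229, 151, 16, 12, 35] [238.1, 154.9] [[429.5, 217.4, 157.4], [436.0, 223.0, 160.2], [439.0, 225.9, 163.3]]
[214, 154, 27, 26, 249] [228.0, 167.9] [[421.0, 208.2, 171.1], [430.1, 213.7, 176.5], [438.2, 225.4, 177.7]]
[329, 164, 18, 18, 101] [338.1, 173.7] [[508.3, 189.8, 140.8], [515.6, 193.7, 144.9], [521.5, 202.7, 146.4]]
```

View pics/w1.png

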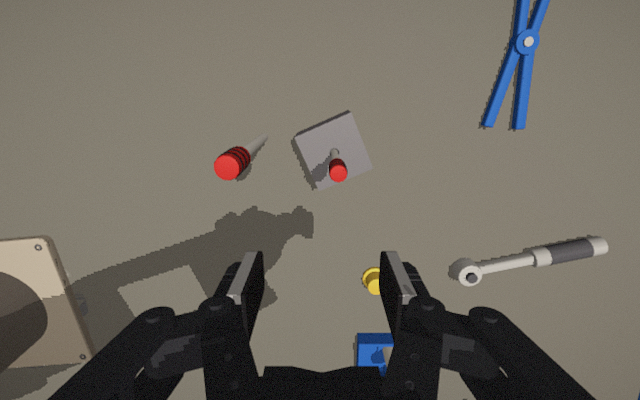

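The wrist view shows the small rod's grip top at about (338,172), over the stand, and the larger lookalike rod at (228,165). I'll move over the rod and measure it from a second view.

Run:
```python
from w import *
d=pickle.load(open("w1.pkl","rb"))
b,g,r_=bgr(d);m=(r_>100)&(g<60)&(b<60);m[:,:300]=0
P=cloud(d,m);q=P[P[:,2]>143];print(len(q),q.mean(0).round(1),cv2.minEnclosingCircle(q[:,:2].astype(np.float32)))
plan(r.sense(),[514.5,191,205],85,8,0.3,0)
```

```text
93 [515.5 194.4 145. ] ((515.1386108398438, 195.7896270751953), 7.500027179718018)
max [3.0e-01 1.0e+00 1.0e+00 1.2e+01 2.0e-03 3.0e-03 1.9e-02]
[[0.3,1.0,1.0,12.0,0.002,0.003,-0.019],[0.3,1.0,1.0,12.0,0.002,0.003,-0.019],[0.3,1.0,1.0,12.0,0.002,0.003,-0.019],[0.3,1.0,1.0,12.0,0.002,0.003,-0.019],[0.3,1.0,1.0,12.0,0.002,0.003,-0.019],[0.3,1.0,1.0,12.0,0.002,0.003,-0.019],[0.3,1.0,1.0,12.0,0.002,0.003,-0.019],[0.3,1.0,1.0,12.0,0.002,0.003,-0.019]]
```

Request:
{"method": "apply_moves", "body": {
  "steps": [
    [0.3,1.2,1.8,11.6,0,0,0],
    [0.3,1.2,1.8,11.6,0,0,0],
    [0.3,1.2,1.8,11.6,0,0,0],
    [0.3,1.2,1.8,11.6,0,0,0],
    [0.3,1.2,1.8,11.6,0,0,0],
    [0.3,1.2,1.8,11.6,0,0,0],
    [0.3,1.2,1.8,11.6,0,0,0],
    [0.3,1.2,1.8,11.6,0,0,0]
  ]
}}

```text
time: 2.55
tool_pos: [514.6, 195.3, 204.2]
tcp_rot: [-180.0, 0.0, 84.9]
ft_force: [-0.1, -0.7, 0.1]
finger_gap: 55.5
grip_force: 0.0
```

Run:
```python
from w import *
s,d=wrist("w2");print(s["tool_pos"],s["tcp_rot"])
T=pickle.load(open("top.pkl","rb"));d1=pickle.load(open("w1.pkl","rb"))
b,g,r_=bgr(d);m=(r_>100)&(g<60)&(b<60);bl,l=blobs(m,60)
for i,st,c in bl:
    P=cloud(d,l==i);z=np.percentile(P[:,2],95);q=P[P[:,2]>z-2.5];print(st,c,z,q.mean(0).round(1),cv2.minEnclosingCircle(q[:,:2].astype(np.float32)))
    v,u=np.nonzero((l==i));D=d["depth"][v,u]
    # top disc pixels: those whose depth point is near top
    sel=P[:,2]>z-2.5;uv=np.c_[u,v][D>0][sel];e=cv2.fitEllipse(cv2.convexHull(uv.astype(np.int32)));print("disc",e)
    for zz in(143,144,145):print(zz,plane(d,e[0],zz).round(1))
b,g,r_=bgr(d1);m=(r_>100)&(g<60)&(b<60);m[:,:300]=0;print(np.argwhere(m).mean(0))
cv2.imwrite("pics/w2c.png",d["color"])
```

```text
[514.56739503 195.33254051 204.19821854] [-1.79998498e+02  1.47520083e-03  8.48914119e+01]
[174, 188, 25, 21, 121] [189.4, 194.7] 140.63731382501354 [435.4 222.5 139.5] ((433.5166931152344, 220.7022247314453), 7.814953804016113)
disc ((185.2949981689453, 198.92666625976562), (14.734130859375, 27.428207397460938), 126.90367126464844)
143 [434.7 221.1 143. ]
144 [435.2 221.4 144. ]
145 [435.7 221.7 145. ]
[165, 194, 28, 18, 158] [181.7, 200.5] 152.3831927702834 [435.6 221.8 151.3] ((433.865966796875, 221.06507873535156), 7.605989933013916)
disc ((177.95335388183594, 203.2021942138672), (10.655915260314941, 27.44639015197754), 122.10161590576172)
143 [429.7 218.8 143. ]
144 [430.2 219.1 144. ]
145 [430.7 219.4 145. ]
[155, 200, 30, 26, 207] [173.4, 208.4] 164.38124215443014 [436.  220.8 163.3] ((433.3157958984375, 219.27371215820312), 8.655241012573242)
disc ((165.56776428222656, 216.58062744140625), (25.64291000366211, 35.632484436035156), 121.64839172363281)
143 [420.2 210.9 143. ]
144 [420.7 211.3 144. ]
145 [421.3 211.6 145. ]
[132, 207, 44, 40, 996] [153.5, 227.6] 177.6343888135876 [429.1 215.3 176.7] ((429.171875, 216.21295166015625), 10.266223907470703)
disc ((151.54229736328125, 228.65771484375), (34.30991744995117, 40.92591094970703), 111.72964477539062)
143 [409.6 203.8 143. ]
144 [410.2 204.2 144. ]
145 [410.8 204.6 145. ]
[310, 214, 25, 26, 325] [322.4, 227.4] 146.27493214078268 [515.4 194.4 145.3] ((515.28955078125, 195.68125915527344), 7.5798845291137695)
disc ((322.4004211425781, 227.580810546875), (22.722429275512695, 24.048587799072266), 75.7275390625)
143 [515.2 195.1 143. ]
144 [515.2 195.5 144. ]
145 [515.2 196.  145. ]
[173.57943925 338.03738318]
```

View pics/w2.png

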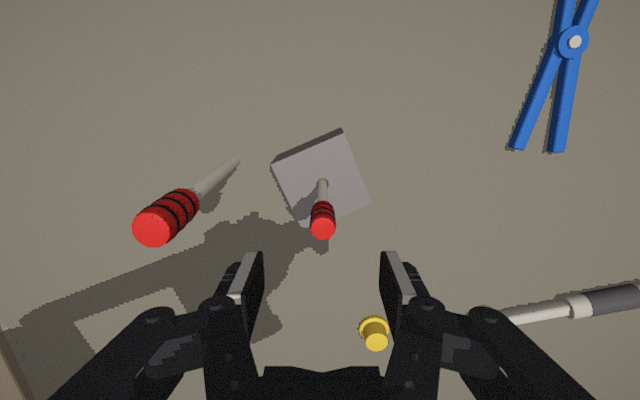

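The grip top is at about (322,228), which puts the rod at (515.2,195.3) with its top near z=145. I'll descend and grip.

Request:
{"method": "apply_moves", "body": {
  "steps": [
    [0.3,0,0.1,9.6,0,0,0],
    [0.3,0,0.1,9.6,0,0,0],
    [0.3,0,0.1,9.6,0,0,0],
    [0.3,0,0.1,9.6,0,0,0],
    [0.3,0,0.1,9.6,0,0,0],
    [0.3,0,0.1,9.6,0,0,0],
    [0.3,0,0,9.6,0,0,0],
    [0.3,0,0,9.6,0,0,0]
  ]
}}

```text
time: 3.4
tool_pos: [515.1, 195.1, 127.6]
tcp_rot: [-180.0, 0.0, 84.9]
ft_force: [-0.4, -0.5, -0.0]
finger_gap: 55.8
grip_force: 0.0
```

Request:
{"method": "apply_moves", "body": {
  "steps": [
    [0,0,0,0,0,0,0],
    [-0.3,0,0,0,0,0,0],
    [-1,0,0,0,0,0,0],
    [-1,0,0,0,0,0,0],
    [-1,0,0,0,0,0,0],
    [-1,0,0,0,0,0,0],
    [-1,0,0,0,0,0,0],
    [-1,0,0,0,0,0,0]
  ],
  "squeeze": 35
}}

```text
time: 4.2
tool_pos: [515.5, 195.2, 129.0]
tcp_rot: [179.9, -0.0, 84.9]
ft_force: [0.1, 0.3, 4.4]
finger_gap: 14.7
grip_force: 34.5
```

Request:
{"method": "apply_moves", "body": {
  "steps": [
    [-1,0,0,-8,0,0,0],
    [-1,0,0,-12,0,0,0],
    [-1,0,0,-15,0,0,0],
    [-1,0,0,-20,0,0,0],
    [-1,0,0,-20,0,0,0],
    [-1,0,0,-20,0,0,0],
    [-1,0,0,-20,0,0,0],
    [-1,0,0,-15,0,0,0]
  ]
}}

```text
time: 5.0
tool_pos: [515.5, 195.2, 261.3]
tcp_rot: [179.9, -0.0, 84.9]
ft_force: [0.4, -0.0, -0.2]
finger_gap: 15.6
grip_force: 34.2
```

Run:
```python
from w import *
s=r.sense();print(s["tool_pos"],s["finger_gap"],s["grip_force"])
d=r.snapshot("side");cv2.imwrite("pics/s2.png",cv2.resize(d["color"][20:300,150:500],None,fx=2,fy=2))
plan(s,[575,-95,265],85,16,-1,0)
```

```text
[515.47908801 195.21558063 261.30306412] 15.561965553414133 34.231361746788025
max [1.0e+00 1.8e+01 5.0e+00 0.0e+00 2.0e-03 1.0e-03 1.0e-03]
[[-1,-18.0,5.0,-0.0,0.002,-0.001,-0.001],[-1,-18.0,5.0,-0.0,0.002,-0.001,-0.001],[-1,-18.0,5.0,-0.0,0.002,-0.001,-0.001],[-1,-18.0,5.0,-0.0,0.002,-0.001,-0.001],[-1,-18.0,5.0,-0.0,0.002,-0.001,-0.001],[-1,-18.0,5.0,-0.0,0.002,-0.001,-0.001],[-1,-18.0,5.0,-0.0,0.002,-0.001,-0.001],[-1,-18.0,5.0,-0.0,0.002,-0.001,-0.001]]
[[-1,-18.0,5.0,-0.0,0.002,-0.001,-0.001],[-1,-18.0,5.0,-0.0,0.002,-0.001,-0.001],[-1,-18.0,5.0,-0.0,0.002,-0.001,-0.001],[-1,-18.0,5.0,-0.0,0.002,-0.001,-0.001],[-1,-18.0,5.0,-0.0,0.002,-0.001,-0.001],[-1,-18.0,5.0,-0.0,0.002,-0.001,-0.001],[-1,-18.0,5.0,-0.0,0.002,-0.001,-0.001],[-1,-18.0,5.0,-0.0,0.002,-0.001,-0.001]]
```

View pics/s2.png

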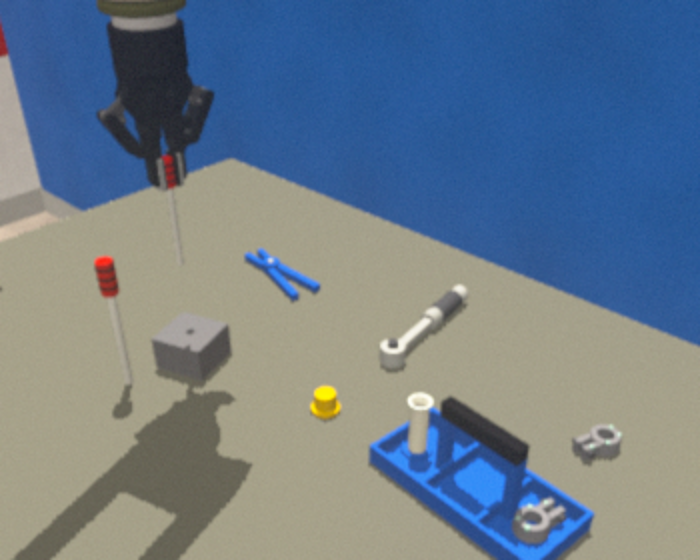

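The side view shows the rod held upright in the gripper, clear of the stand, with the grip at (172,170) in the crop. I'll carry it over the vial.

Request:
{"method": "apply_moves", "body": {
  "steps": [
    [-1,-10,3,0,0,0,0],
    [-1,-20,5.6,0,0,0,0],
    [-1,-20,5.6,0,0,0,0],
    [-1,-20,5.6,0,0,0,0],
    [-1,-20,5.6,0,0,0,0],
    [-1,-20,5.6,0,0,0,0],
    [-1,-20,5.6,0,0,0,0],
    [-1,-20,5.6,0,0,0,0]
  ]
}}

```text
time: 5.85
tool_pos: [543.0, 40.4, 256.7]
tcp_rot: [-179.9, 0.0, 84.9]
ft_force: [0.2, -0.4, -0.2]
finger_gap: 14.5
grip_force: 34.2
```

Request:
{"method": "apply_moves", "body": {
  "steps": [
    [-1,-25,7,0,0,0,0],
    [-1,-25,7,0,0,0,0],
    [-1,-25,7,0,0,0,0],
    [-1,-25,7,0,0,0,0],
    [-1,-25,7,0,0,0,0],
    [-1,-25,7,0,0,0,0],
    [-1,-18,5,0,0,0,0],
    [-1,0,0,0,0,0,0]
  ]
}}

```text
time: 6.65
tool_pos: [574.9, -132.2, 257.0]
tcp_rot: [-179.9, 0.0, 84.7]
ft_force: [0.3, -0.5, -1.2]
finger_gap: 14.7
grip_force: 34.2
```

Run:
```python
from w import *
s,d=wrist("w3");print(s["tool_pos"],s["tcp_rot"],s["finger_gap"])
print(proj(d,[576,-130,75]),proj(d,[567.5,-213.5,100]),proj(d,s["tool_pos"]-[0,0,117]))
b,g,r_=bgr(d)
bl,l=blobs((np.minimum(np.minimum(b,g),r_)>110)&(abs(b-r_)<60),30)
for i,st,c in bl:
    P=cloud(d,l==i)
    if len(P):print(st,c,np.percentile(P,[5,50,95],axis=0).round(1).tolist())
P=cloud(d,np.ones((400,640),bool));q=P[(np.hypot(P[:,0]-576,P[:,1]+130)<25)&(abs(P[:,2]-75)<4)]
print(len(q),q.mean(0),cv2.minEnclosingCircle(q[:,:2].astype(np.float32)),cv2.minAreaRect(q[:,:2].astype(np.float32)))
```

```text
[ 574.9439944  -132.16507809  257.02447906] [-1.79884109e+02  1.64504640e-02  8.47199041e+01] 14.66180851542346
[322.6 175. ] [321.7 265. ] [321.7 198.6]
[0, 0, 640, 400, 159743] [364.2, 144.3] [[267.9, -388.5, 0.2], [670.8, -97.1, 1.5], [933.6, 26.9, 2.9]]
[521, 0, 21, 8, 114] [529.9, 2.6] [[781.0, 6.2, 22.6], [787.6, 8.7, 24.8], [797.5, 10.7, 26.9]]
[310, 152, 28, 37, 715] [323.4, 171.8] [[565.9, -141.2, 14.1], [576.8, -130.9, 72.6], [587.4, -119.8, 77.0]]
[315, 195, 13, 54, 502] [321.6, 220.3] [[572.2, -130.5, 147.5], [575.5, -128.8, 193.0], [578.2, -128.3, 223.9]]
[89, 238, 107, 50, 3415] [134.0, 263.7] [[265.3, -270.7, 0.3], [312.2, -246.9, 1.5], [380.5, -217.1, 2.6]]
[261, 281, 9, 14, 36] [265.7, 287.2] [[477.1, -305.6, 0.6], [484.5, -298.0, 1.4], [488.8, -288.2, 2.5]]
[285, 287, 13, 10, 60] [292.9, 289.7] [[563.0, -123.4, 275.9], [565.6, -121.1, 276.9], [566.7, -120.3, 277.6]]
[346, 287, 9, 10, 47] [348.4, 290.5] [[584.9, -125.6, 276.0], [585.7, -123.5, 276.8], [587.6, -122.1, 277.9]]
[0, 290, 93, 110, 7401] [39.4, 344.3] [[87.0, -446.2, 0.3], [144.7, -365.0, 1.4], [195.3, -284.0, 2.6]]
[297, 314, 50, 58, 2241] [321.3, 345.4] [[518.2, -439.7, 0.2], [549.6, -402.1, 1.3], [579.0, -359.6, 2.5]]
[189, 349, 20, 20, 80] [199.4, 357.8] [[353.7, -421.2, 0.3], [369.9, -407.1, 1.4], [384.4, -395.4, 2.6]]
[435, 349, 19, 20, 87] [443.5, 358.1] [[713.4, -456.4, -0.0], [725.2, -439.5, 1.2], [738.3, -425.9, 2.5]]
[213, 377, 24, 23, 145] [226.0, 390.1] [[380.1, -487.7, -0.0], [397.6, -472.8, 1.3], [412.5, -454.0, 2.6]]
[407, 377, 23, 23, 155] [416.5, 389.9] [[673.5, -515.1, 0.3], [685.7, -498.6, 1.2], [700.5, -477.3, 2.3]]
400 [ 577.17887406 -130.94726685   75.33139756] ((577.0755615234375, -130.44581604003906), 13.479475021362305) ((577.319091796875, -130.0482940673828), (25.789276123046875, 25.133447647094727), 84.50248718261719)
```

View pics/w3.png

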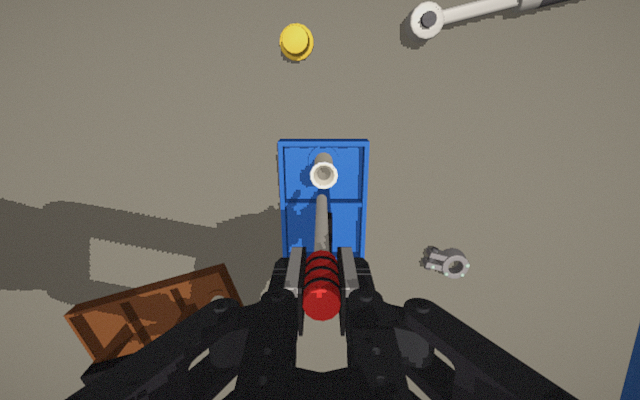

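The wrist view shows the vial mouth at (324,175), with the rod shaft at about column 321 and its tip at (321,196). I'll check the rod's tilt and the mouth ellipse against the shaft.

Run:
```python
from w import *
d=pickle.load(open("w3.pkl","rb"))
b,g,r_=bgr(d);m=(np.minimum(np.minimum(b,g),r_)>110)&(abs(b-r_)<60);bl,l=blobs(m,30)
i=[k for k,st,c in bl if 195<=st[1]<=197 and 300<st[0]<330][0];P=cloud(d,l==i)
for lo in range(140,235,15):
    q=P[(P[:,2]>lo)&(P[:,2]<lo+15)]
    if len(q):print(lo,len(q),q.mean(0).round(1),np.ptp(q[:,0]).round(1))
print(P[:,2].min())
# mouth: rim outline ellipse, bore
j=[k for k,st,c in bl if 305<st[0]<315 and 148<st[1]<156][0];v,u=np.nonzero((l==j)&(abs((d["depth"]))>0))
mm=(l==j);P=cloud(d,mm);vv,uu=np.nonzero(mm&(d["depth"]>0));uv=np.c_[uu,vv][abs(P[:,2]-75)<4]
e=cv2.fitEllipse(cv2.convexHull(uv.astype(np.int32)));print(e,plane(d,e[0],75).round(1))
```

```text
140 57 [ 575.3 -129.2  147.9] 6.9
155 66 [ 575.3 -129.2  162.8] 7.3
170 77 [ 575.3 -129.1  177.8] 7.6
185 97 [ 575.5 -129.1  192.5] 6.4
200 118 [ 575.1 -129.   207.4] 7.3
215 81 [ 575.  -128.7  221.7] 5.0
230 3 [ 576.5 -128.8  230.6] 1.0
140.56828733251055
((323.6963195800781, 175.250732421875), (26.41898536682129, 27.35657501220703), 66.91446685791016) [ 577.  -130.3   75. ]
```

Request:
{"method": "apply_moves", "body": {
  "steps": [
    [-1,1,1,2,0,0,0],
    [-1,1,1,4,0,0,0],
    [-1,0,0,6,0,0,0],
    [-1,0,0,6,0,0,0],
    [-1,0,0,6,0,0,0],
    [-1,0,0,6,0,0,0],
    [-1,0,0,4,0,0,0],
    [-1,0,0,0,0,0,0]
  ]
}}

```text
time: 7.5
tool_pos: [577.3, -127.7, 223.4]
tcp_rot: [-179.9, -0.0, 84.9]
ft_force: [0.7, 0.5, -0.7]
finger_gap: 15.3
grip_force: 34.2
```

Run:
```python
from w import *
s,d=wrist("w4");print(s["tool_pos"],s["tcp_rot"])
b,g,r_=bgr(d);P=cloud(d,np.ones((400,640),bool))
q=P[(np.hypot(P[:,0]-577,P[:,1]+130)<12)&(P[:,2]>95)&(P[:,2]<205)]
for lo in range(95,205,15):
    k=q[(q[:,2]>lo)&(q[:,2]<lo+15)]
    if len(k):print(lo,len(k),k.mean(0).round(1),np.ptp(k[:,0]).round(1))
k=P[(np.hypot(P[:,0]-577,P[:,1]+130)<18)&(abs(P[:,2]-75)<3)];print(k.mean(0),cv2.minEnclosingCircle(k[:,:2].astype(np.float32)))
d=r.snapshot("side");P=cloud(d,np.ones((400,640),bool))
q=P[(np.hypot(P[:,0]-577,P[:,1]+130)<12)&(P[:,2]>85)&(P[:,2]<205)]
print("side")
for lo in range(85,205,15):
    k=q[(q[:,2]>lo)&(q[:,2]<lo+15)]
    if len(k):print(lo,len(k),k.mean(0).round(1),k.min(0).round(1))
k=P[(np.hypot(P[:,0]-577,P[:,1]+130)<18)&(abs(P[:,2]-75)<3)];print(k.mean(0),cv2.minEnclosingCircle(k[:,:2].astype(np.float32)))
```

```text
[ 577.25542151 -127.67179291  223.36002986] [-1.79916319e+02 -1.68135601e-02  8.48756504e+01]
95 12 [ 577.4 -125.   107.9] 7.0
110 66 [ 577.4 -124.7  117.6] 7.6
125 86 [ 577.6 -125.   132.9] 8.0
140 94 [ 577.5 -124.7  148. ] 7.4
155 118 [ 577.5 -124.8  162.9] 8.1
170 149 [ 577.5 -124.8  177.7] 7.7
185 166 [ 577.4 -124.7  192.1] 8.1
200 1 [ 577.9 -123.6  200.2] 0.0
[ 577.06386052 -128.91912068   75.67985306] ((576.881591796875, -130.35621643066406), 13.507556915283203)
side
100 16 [ 574.2 -129.5  110.4] [ 571.7 -133.3  105.2]
115 22 [ 574.9 -130.3  122.9] [ 571.3 -132.6  115.7]
130 21 [ 574.9 -129.9  136.7] [ 572.5 -133.1  130.1]
145 27 [ 574.9 -129.3  151.7] [ 571.9 -132.8  145.2]
160 24 [ 574.6 -130.5  168.4] [ 571.  -132.3  160.6]
175 25 [ 574.3 -129.6  182.7] [ 570.6 -132.4  175.7]
190 17 [ 575.8 -130.8  194.9] [ 572.6 -134.6  190.7]
[ 576.93842808 -130.07382655   73.65582939] ((577.1632690429688, -129.97332763671875), 14.091963768005371)
```

Request:
{"method": "apply_moves", "body": {
  "steps": [
    [-1,-1.3,-0.3,2,0,0,0],
    [-1,-1.3,-0.2,3,0,0,0],
    [-1,0,0,4,0,0,0],
    [-1,0,0,4,0,0,0],
    [-1,0,0,4,0,0,0],
    [-1,0,0,3,0,0,0],
    [-1,0,0,0,0,0,0],
    [-1,0,0,0,0,0,0]
  ]
}}

```text
time: 8.4
tool_pos: [577.0, -130.3, 204.3]
tcp_rot: [-180.0, -0.0, 84.9]
ft_force: [-0.5, 0.3, -0.4]
finger_gap: 15.3
grip_force: 34.2
```

Run:
```python
from w import *
s,d=wrist("w5");print(s["tool_pos"],s["tcp_rot"],s["ft_force"])
P=cloud(d,np.ones((400,640),bool))
q=P[(np.hypot(P[:,0]-577,P[:,1]+130)<12)&(P[:,2]>80)&(P[:,2]<190)]
for lo in range(80,180,15):
    k=q[(q[:,2]>lo)&(q[:,2]<lo+15)]
    if len(k):print(lo,len(k),k.mean(0).round(1))
k=P[(np.hypot(P[:,0]-577,P[:,1]+130)<18)&(abs(P[:,2]-75)<3)];print(cv2.minEnclosingCircle(k[:,:2].astype(np.float32)))
```

```text
[ 576.97369895 -130.28772394  204.32872737] [-1.79991533e+02 -2.45370999e-03  8.48821371e+01] [-0.48729455  0.26644515 -0.39774016]
80 31 [ 577.4 -127.4   91.2]
95 67 [ 577.3 -127.5  102.8]
110 85 [ 577.3 -127.5  117.6]
125 100 [ 577.3 -127.5  132.5]
140 129 [ 577.2 -127.5  147.7]
155 156 [ 577.3 -127.4  162.6]
170 123 [ 577.3 -127.3  175. ]
((577.1529541015625, -130.21743774414062), 13.411757469177246)
```

Request:
{"method": "apply_moves", "body": {
  "steps": [
    [-1,0,0,4,0,0,0],
    [-1,0,0,6,0,0,0],
    [-1,0,0,7,0,0,0],
    [-1,0,0,7,0,0,0],
    [-1,0,0,7,0,0,0],
    [-1,0,0,6,0,0,0],
    [-1,0,0,4,0,0,0],
    [-1,0,0,0,0,0,0]
  ]
}}

```text
time: 9.25
tool_pos: [576.5, -130.2, 162.5]
tcp_rot: [-179.9, -0.0, 84.9]
ft_force: [0.7, 0.8, -0.4]
finger_gap: 15.0
grip_force: 34.2
```

Request:
{"method": "apply_moves", "body": {
  "steps": [
    [-1,0,0,5,0,0,0],
    [-1,0,0,6,0,0,0],
    [-1,0,0,6,0,0,0],
    [-1,0,0,5,0,0,0],
    [-1,0,0,4,0,0,0],
    [-1,0,0,3,0,0,0],
    [-1,0,0,2,0,0,0],
    [-1,0,0,0,0,0,0]
  ]
}}

```text
time: 10.05
tool_pos: [576.9, -130.3, 132.1]
tcp_rot: [-180.0, -0.0, 84.9]
ft_force: [-0.3, 0.2, -0.6]
finger_gap: 14.8
grip_force: 34.2
```

Request:
{"method": "apply_moves", "body": {
  "steps": [
    [-1,0,0,1,0,0,0],
    [-1,0,0,1,0,0,0],
    [-1,0,0,1,0,0,0],
    [-1,0,0,1,0,0,0],
    [-1,0,0,0.5,0,0,0],
    [-1,0,0,0,0,0,0],
    [-1,0,0,0,0,0,0],
    [-1,0,0,0,0,0,0]
  ]
}}

```text
time: 10.85
tool_pos: [577.5, -130.5, 129.0]
tcp_rot: [179.9, 0.0, 84.9]
ft_force: [-1.4, 0.4, 5.0]
finger_gap: 14.9
grip_force: 35.0
```

The rod is touching the bottom. I'll ease off, open gently and rise.

Request:
{"method": "apply_moves", "body": {
  "steps": [
    [-1,0,0,-1,0,0,0],
    [-0.55,0,0,0,0,0,0],
    [-0.4,0,0,0,0,0,0],
    [-0.2,0,0,0,0,0,0],
    [0,0,0,0,0,0,0],
    [0,0,0,0,0,0,0],
    [0,0,0,-4,0,0,0],
    [0,0,0,-8,0,0,0]
  ]
}}

```text
time: 11.65
tool_pos: [576.5, -130.2, 140.6]
tcp_rot: [-179.9, -0.0, 84.9]
ft_force: [-0.4, 0.5, -0.4]
finger_gap: 42.7
grip_force: 0.0
```

Request:
{"method": "apply_moves", "body": {
  "steps": [
    [0,0,0,-15,0,0,0],
    [0,0,0,-20,0,0,0],
    [0,0,0,-20,0,0,0],
    [0,0,0,-20,0,0,0],
    [0,0,0,-15,0,0,0],
    [0,-20,0,0,0,0,0],
    [0,-40,0,0,0,0,0],
    [0,-20,0,0,0,0,0]
  ]
}}

```text
time: 12.45
tool_pos: [569.7, -212.2, 232.2]
tcp_rot: [179.9, 0.1, 84.9]
ft_force: [-0.1, 0.7, -0.7]
finger_gap: 42.7
grip_force: 0.0
```

Run:
```python
from w import *
s,d=wrist("w6");print(s["tool_pos"],s["tcp_rot"],s["ft_force"],s["finger_gap"])
S=r.snapshot("side");T=r.snapshot("top")
print("proj",proj(d,[577,-130.3,144]),proj(d,[568,-214,100]))
for n,d in(("w",d),("side",S),("top",T)):
    b,g,r_=bgr(d);P=cloud(d,(r_>80)&(g<70)&(b<70));k=P[np.hypot(P[:,0]-577,P[:,1]+130)<25]
    if len(k):print(n,"rod",len(k),np.percentile(k,[3,50,97],axis=0).round(1).tolist())
    P=cloud(d,np.maximum(np.maximum(b,g),r_)<60);k=P[(np.hypot(P[:,0]-568,P[:,1]+214)<65)&(P[:,2]>92)&(P[:,2]<106)]
    if len(k):print(n,"handle",len(k),np.percentile(k,[3,50,97],axis=0).round(1).tolist(),cv2.minAreaRect(k[:,:2].astype(np.float32)))
    P=cloud(d,(b>90)&(r_<70));k=P[(np.hypot(P[:,0]-568,P[:,1]+214)<130)&(P[:,2]>20)&(P[:,2]<30)]
    if len(k)>5:print(n,"rim",len(k),cv2.minAreaRect(k[:,:2].astype(np.float32)))
    if n=="w":
        P=cloud(d,np.ones((400,640),bool));q=P[(np.hypot(P[:,0]-577,P[:,1]+130)<12)&(P[:,2]>80)&(P[:,2]<150)]
        for lo in range(80,145,10):
            k=q[(q[:,2]>lo)&(q[:,2]<lo+10)]
            if len(k):print(lo,len(k),k.mean(0).round(1))
```

```text
[ 569.74180386 -212.20317452  232.21881983] [1.79932151e+02 8.01933820e-02 8.48598754e+01] [-0.06532012  0.66836221 -0.70836146] 42.717896925124016
proj [321.   87.1] [319.3 194.8]
w rod 141 [[569.6, -137.5, 139.5], [576.3, -133.7, 144.8], [583.8, -123.2, 146.2]]
w handle 2108 [[560.0, -259.7, 99.8], [569.3, -209.1, 101.3], [578.2, -165.8, 102.6]] ((568.9505004882812, -213.80325317382812), (100.1737060546875, 14.991324424743652), 84.7813949584961)
w rim 2168 ((568.567626953125, -216.78170776367188), (215.84640502929688, 98.84353637695312), 84.798828125)
130 36 [ 577.5 -131.   139.3]
140 533 [ 577.1 -130.5  145.1]
side rod 96 [[568.1, -139.1, 115.0], [572.3, -134.9, 132.0], [581.0, -126.9, 143.9]]
side handle 246 [[556.5, -265.6, 92.5], [562.5, -233.5, 98.1], [573.4, -172.6, 100.6]] ((566.3352661132812, -217.39822387695312), (98.8296890258789, 15.173317909240723), 86.14153289794922)
side rim 743 ((568.3307495117188, -215.76947021484375), (220.01153564453125, 102.24246215820312), 84.69566345214844)
top rod 21 [[571.5, -135.8, 96.9], [575.8, -129.7, 142.2], [581.6, -123.6, 149.1]]
top handle 58 [[559.8, -263.7, 93.0], [568.5, -209.5, 98.6], [575.1, -191.7, 103.8]] ((567.0317993164062, -226.82833862304688), (75.45547485351562, 14.3873872756958), 87.07141876220703)
top rim 201 ((569.7319946289062, -214.03176879882812), (220.03179931640625, 98.90596771240234), 84.67691802978516)
```

View pics/w6.png

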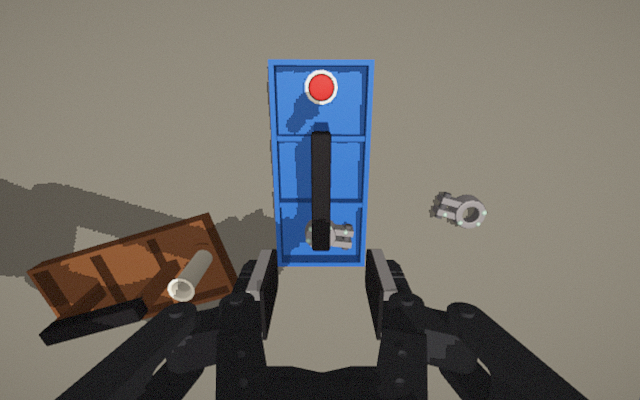

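The wrist view shows the rod seated in the vial at (321,87), the handle at (321,190) and the terminal at (335,237) in its compartment. The handle's middle is at about (569.1,-214.6,90). I'll descend partway.

Request:
{"method": "apply_moves", "body": {
  "steps": [
    [0,-3,-0.3,10,0,0,0],
    [0,0,0,15,0,0,0],
    [0,0,0,20,0,0,0],
    [0,0,0,20,0,0,0],
    [0,0,0,15,0,0,0],
    [0,0,0,10,0,0,0],
    [0,0,0,0,0,0,0],
    [0,0,0,0,0,0,0]
  ]
}}

```text
time: 13.4
tool_pos: [569.5, -212.9, 141.2]
tcp_rot: [180.0, 0.0, 84.9]
ft_force: [-0.5, 0.8, 0.4]
finger_gap: 42.6
grip_force: 0.0
```

Request:
{"method": "apply_moves", "body": {
  "steps": [
    [0,-1,-0.3,6,0,0,0],
    [0,-0.7,0,8,0,0,0],
    [0,0,0,9,0,0,0],
    [0,0,0,9,0,0,0],
    [0,0,0,9,0,0,0],
    [0,0,0,6,0,0,0],
    [0,0,0,3,0,0,0],
    [0,0,0,0,0,0,0]
  ]
}}

```text
time: 14.2
tool_pos: [568.5, -214.5, 90.2]
tcp_rot: [-179.9, -0.0, 84.9]
ft_force: [-0.3, 0.1, 0.3]
finger_gap: 42.6
grip_force: 0.0
```

Request:
{"method": "apply_moves", "body": {
  "steps": [
    [-0.3,0,0,0,0,0,0],
    [-0.5,0,0,0,0,0,0],
    [-1,0,0,0,0,0,0],
    [-1,0,0,0,0,0,0],
    [-1,0,0,0,0,0,0],
    [-1,0,0,0,0,0,0],
    [-1,0,0,0,0,0,0],
    [-1,0,0,0,0,0,0]
  ],
  "squeeze": 80
}}

```text
time: 15.0
tool_pos: [569.3, -214.9, 91.7]
tcp_rot: [179.9, 0.0, 84.9]
ft_force: [-0.8, 0.5, 4.6]
finger_gap: 14.3
grip_force: 79.2
```

Request:
{"method": "apply_moves", "body": {
  "steps": [
    [-1,0,0,-2,0,0,0],
    [-1,0,0,-4,0,0,0],
    [-1,0,0,-6,0,0,0],
    [-1,0,0,-7,0,0,0],
    [-1,0,0,-7,0,0,0],
    [-1,0,0,-7,0,0,0],
    [-1,0,0,-7,0,0,0],
    [-1,0,0,-7,0,0,0]
  ]
}}

```text
time: 15.8
tool_pos: [568.9, -214.6, 138.7]
tcp_rot: [180.0, 0.0, 84.9]
ft_force: [-0.5, 0.8, -4.2]
finger_gap: 15.0
grip_force: 78.1
```

Request:
{"method": "apply_moves", "body": {
  "steps": [
    [-1,0,0,-8,0,0,0],
    [-1,0,0,-8,0,0,0],
    [-1,0,0,-8,0,0,0],
    [-1,0,0,-8,0,0,0],
    [-1,0,0,-8,0,0,0],
    [-1,0,0,-6,0,0,0],
    [-1,0,0,-4,0,0,0],
    [-1,0,0,-2,0,0,0]
  ]
}}

```text
time: 16.6
tool_pos: [569.0, -214.7, 190.4]
tcp_rot: [180.0, 0.0, 84.9]
ft_force: [-1.2, 0.9, -4.4]
finger_gap: 14.9
grip_force: 78.1
```

Request:
{"method": "apply_moves", "body": {
  "steps": [
    [-1,0,0,0,0,0,0],
    [-1,0,0,0,0,0,0],
    [-1,0,0,0,0,0,0],
    [-1,0,0,0,0,0,0],
    [-1,0,0,0,0,0,0],
    [-1,0,0,0,0,0,0],
    [-1,0,0,0,0,0,0],
    [-1,0,0,0,0,0,0]
  ]
}}

```text
time: 17.4
tool_pos: [568.9, -214.7, 189.9]
tcp_rot: [180.0, 0.0, 84.9]
ft_force: [-0.5, 0.8, -5.6]
finger_gap: 14.4
grip_force: 78.1
```

Run:
```python
from w import *
s,d=wrist("w7");S=r.snapshot("side");print(s["tool_pos"],s["tcp_rot"],s["ft_force"],s["wrist_torque"],s["finger_gap"],s["grip_force"])
cv2.imwrite("pics/s7.png",np.vstack([d["color"][:250,150:500],cv2.resize(S["color"][130:330,250:530],(350,250))]))
for n,d in(("w",d),("side",S)):
    b,g,r_=bgr(d);P=cloud(d,(b>90)&(r_<70));k=P[(np.hypot(P[:,0]-568,P[:,1]+214)<130)&(P[:,2]>110)&(P[:,2]<140)]
    A=np.c_[k[:,:2]-[568,-214],np.ones(len(k))]
    for _ in range(4):
        c=np.linalg.lstsq(A,k[:,2],rcond=None)[0];e=k[:,2]-A@c;m=abs(e)<3;A,k=A[m],k[m]
    print(n,"rim plane slopes, z",c.round(4),len(k))
    b,g,r_=bgr(d);P=cloud(d,(r_>80)&(g<70)&(b<70));k=P[np.hypot(P[:,0]-577,P[:,1]+130)<25]
    if len(k):print(n,"rod",len(k),np.percentile(k,[3,50,97],axis=0).round(1).tolist())
```

```text
[ 568.85264683 -214.65929648  189.90695782] [1.79996619e+02 3.46002642e-03 8.48801008e+01] [-0.51600889  0.82146228 -5.62740895] [ 0.06787294 -0.00276356 -0.05356737] 14.432629436328826 78.06294679641724
w rim plane slopes, z [-1.470000e-02 -2.060000e-02  1.204577e+02] 1956
w rod 733 [[569.7, -138.2, 240.7], [576.3, -135.2, 243.0], [584.2, -123.7, 244.3]]
side rim plane slopes, z [-4.000000e-04 -4.900000e-03  1.191579e+02] 799
side rod 121 [[567.6, -138.9, 212.0], [571.1, -135.1, 230.0], [579.8, -127.7, 241.5]]
```

View pics/s7.png

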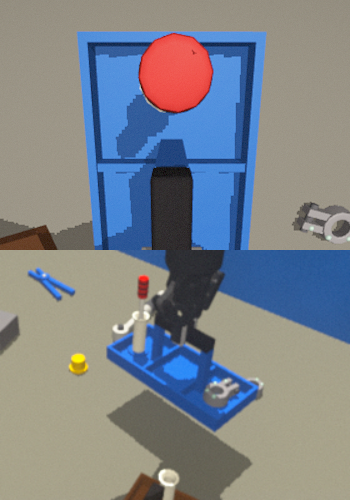

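The picture shows the carrier held level about 97 mm up. The rod is seated in the vial at (143,290), and the terminal is in its tray at (222,392).

```bash
python3 -c "
from bench import r
print(r.hand_in())"
```

```text
the job is handed in; nothing more can be done
None
```

The job is handed in: the arm is holding the carrier by its handle, level and about 97 mm up, with the rod at the bottom of the vial and the lead terminal in its tray; no verdict came back.

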